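# Tighten the window cover's wing knobs in star order

## Task

Close the housing's window cover evenly by its four wing knobs: the left and right ones are already snug, the one nearest the robot and the one farthest from it are still loose. First turn each of these two clockwise only until it is snug too, just biting on its sprung collar; then go round all four in star order (a knob, the one opposite it, then the other pair) and make each hand-tight, firm but not so hard that its collar is crushed. Leave the other things on the table alone.

Things in the scene. Friction and masses are not known exactly. Their poses are not given: they have to be found in the camera images.
- housing: Fixed round aluminium housing, 244 mm across, 58 mm high, with a round steel cover with a window. Origin: centre of its underside, z up. Four black wing knobs stand on it, 90 degrees apart on a circle of 85 mm radius: knob1 on the housing's +x axis, knob2 on +y, knob3 on -x, knob4 on -y; 1 and 3 (far, near) are opposite, 2 and 4 (left, right) are opposite.
- knob1 (a point): Wing knob on the housing's +x side: a black upright bar 44 mm long, 10 mm thick, 36 mm tall on a round skirt 32 mm across, 8 mm high. The point is on the turning axis 10 mm below the bar's top, 26 mm above the skirt: pinch here across the thickness. Its x axis runs along the bar, z up. Clockwise from above tightens.
- knob2 (a point): Wing knob on the housing's +y side, point and axes as for knob1. Knobs are captive: they keep their height while their screws drive the collars down, 7 mm per rad. Knobs 1 and 3 start loose by an unknown amount, 0.2 to 1 rad of the screw; 2 and 4 start snug (0.7 to 2 mm).
- knob3 (a point): Wing knob on the housing's -x side, point and axes as for knob1. All knobs turn stiffly and stay where they are left. Turning torque: 0.22 N m while loose, then growing 0.04 N m per mm that the collar is pressed: about 0.27 when snug, 0.38 N m when hand-tight. After a fast turn stops, up to 0.05 N m less is felt; a last small slow turn shows the full torque.
- knob4 (a point): Wing knob on the housing's -y side, point and axes as for knob1. Each wing is sprung on its screw: it gives 1 rad per N m before the screw follows, and springs back by that much when let go. A grip of about 40 N holds it.
- collar1 (a point): Sprung steel collar under knob1, 36 mm across. The point is the centre of its top, 73.5 mm above the housing's underside while free. The knob's screw presses it straight down, 6 N per mm. Snug: pressed 0.5 to 2.5 mm. Hand-tight: pressed 3 to 5 mm (4 is best). Crushed: over 5.3 mm.
- collar2 (a point): Sprung steel collar under knob2, 36 mm across. The point is the centre of its top, 73.5 mm above the housing's underside while free. The knob's screw presses it straight down, 6 N per mm. Snug: pressed 0.5 to 2.5 mm. Hand-tight: pressed 3 to 5 mm (4 is best). Crushed: over 5.3 mm.
- collar3 (a point): Sprung steel collar under knob3, 36 mm across. The point is the centre of its top, 73.5 mm above the housing's underside while free. The knob's screw presses it straight down, 6 N per mm. Snug: pressed 0.5 to 2.5 mm. Hand-tight: pressed 3 to 5 mm (4 is best). Crushed: over 5.3 mm.
- collar4 (a point): Sprung steel collar under knob4, 36 mm across. The point is the centre of its top, 73.5 mm above the housing's underside while free. The knob's screw presses it straight down, 6 N per mm. Snug: pressed 0.5 to 2.5 mm. Hand-tight: pressed 3 to 5 mm (4 is best). Crushed: over 5.3 mm.
- wrench: Bystander: combination spanner lying flat, 206 x 30 x 8 mm, origin at the centre of its underside.
- jar: Bystander: glass jar with a gold-coloured screw lid, 62 mm across, 66 mm high, origin at the centre of its underside.
- ring_gasket: Bystander: white gasket ring lying flat, 64 mm across, 8 mm high, origin at the centre of its underside.

How it is judged:
On the way:
1. All four knobs are snug: each collar pressed by more than 0.5 mm (z of each of collar1, collar2, collar3, collar4 in the frame of housing below 0.073 m), for 0.2 s.
At the end, for the whole second after the job is handed in: All four knobs are hand-tight, each collar pressed down by 3 to 5 mm, and the spanner, the jar and the white gasket are within 30 mm of where they were (z of collar1 in the frame of housing between 0.0685 and 0.0705 m and z of collar2 in the frame of housing between 0.0685 and 0.0705 m and z of collar3 in the frame of housing between 0.0685 and 0.0705 m and z of collar4 in the frame of housing between 0.0685 and 0.0705 m and distance of each of wrench, jar, ring_gasket from where it was at the start of the episode below 0.03 m); the robot touches nothing.
It fails at once if A collar is crushed: pressed by more than 5.3 mm (z of any of collar1, collar2, collar3, collar4 in the frame of housing below 0.0682 m).
It fails at once if Too much in one pass: a collar is pressed by more than 2.5 mm while another is not yet snug (less than 0.5 mm) (z of any of collar1, collar2, collar3, collar4 in the frame of housing below 0.071 m and z of any of collar1, collar2, collar3, collar4 in the frame of housing above 0.073 m).
It fails at once if Out of star order: two neighbouring knobs hand-tight (over 3 mm) while the other two are both no more than snug (under 2.5 mm) ((z of each of collar1, collar2 in the frame of housing below 0.0705 m and z of each of collar3, collar4 in the frame of housing above 0.071 m) or (z of each of collar2, collar3 in the frame of housing below 0.0705 m and z of each of collar1, collar4 in the frame of housing above 0.071 m) or (z of each of collar3, collar4 in the frame of housing below 0.0705 m and z of each of collar1, collar2 in the frame of housing above 0.071 m) or (z of each of collar4, collar1 in the frame of housing below 0.0705 m and z of each of collar2, collar3 in the frame of housing above 0.071 m)).
It fails at once if The spanner, the jar or the white gasket is moved by more than 30 mm (distance of any of wrench, jar, ring_gasket from where it was at the start of the episode above 0.03 m).
It also fails if it takes over 72 s, if anything falls off the work surface, if the arm or the gripper's body presses on something with over 40 N, if the wrist force passes 120 N, or if a joint passes its speed limit or range.

## Robot

A 6-joint arm with a two-finger parallel gripper is mounted at the origin on a cart in front of the work surface, level with it; the furniture and walls round the work are solid. World frame = base frame: x ahead of the robot, y to its left, z up, the work surface at z = 0. Lengths are in m, angles in rad, forces in N, time in s.
With the tool pointing down it reaches from about 0.25 to 0.725 m from the base axis. Payload 4 kg.
Tool frame: the origin (TCP) lies at the centre of the arm's flange, where the gripper is bolted on; the fingertips stand 173 mm ahead of it and the grasp point (between the pads) lies 155 mm ahead of it (manip.hold_point_z is the distance from the TCP to the grasp point, in m); z points along the fingers, y is the direction in which the jaws open and shut (so a half turn about z gives the same grasp; the last joint's range is limited). The gripper opens to 85 mm and grips with 20 to 120 N. Pads are 22 mm wide; open, the fingers measure 114 mm over their backs; the gripper's body (76 mm by 85 mm) begins 54 mm behind the grasp point. The pads swing forward as they close: fully open they stand 13 mm farther back than shut.
Start: joints at [-1.147, 0.241, 0.005, 1.335, 0, 1.571], TCP at [0.206, -0.456, 0.405] pointing down, gripper open.
Joint ranges: [-2.72, 2.72], [-1.05, 1.87], [-1.09, 1.28], [-1.99, 2.15], [-1.42, 1.44], [-3.14, 3.14]. Speed limits (rad/s): [2.79, 2.79, 3.14, 3.14, 3.14, 3.14].

## Interface

Orientations are given as a unit quaternion [x, y, z, w].
In Python, from bench import telemetry, eyes, ticket, manip gives the robot as it stands.
- The arm moves only by the tool servo_tool, never from a script. Its arguments are lists of equal length, an entry for each row: "xyz": the shift along the tool's x, y, z in m, a list of three; "rotation": the turn, a rotation vector about the tool's x, y, z in degrees, a list of three; "gripper": the closure in counts, from 0 (fully open) to 255 (shut). In form: {"xyz": [[dx, dy, dz], ...], "rotation": [[wx, wy, wz], ...], "gripper": [gripper, ...]}. A call has 1 to 10 rows; each row is the pose to reach, as a shift and turn from the pose commanded when the call began, along the tool's axes at that moment; what a row does not reach only later rows make up. A row lasts 1/10 s, in which the tool goes at most 50 mm and 8.59 degrees, less where a joint would pass 70% of its speed; a pose out of reach is approached as far as the arm can. A call with a gripper value outside its range is refused whole. The fingers move at their own pace and stop on an object; "grip_force" is the grip in N (left out, the last holds). Time passes only in rows, so rows that repeat a pose let the fingers close. It gives the time, the measured TCP pose, the force and the opening at its end, in the units of the state.
- telemetry.get_state(): the state, without advancing time (a new reading comes with each control period).
- eyes.capture(name): name is "scene" or "top" or "wrist"; returns the picture (420x560x3 uint8, blue, green, red); there is no depth.
- eyes.camera_params(name): a dict with "K" (3x3 intrinsics, pixels), "position" and "rotation" of the camera in the world; the wrist camera has in their place "mount" (4x4, takes a point from camera to tool coordinates, whose origin is the TCP and whose axes are the flange's). Camera axes: x right, y up, looking along -z (the intrinsics and any distortion apply to the point x, -y, -z); pixel columns grow to the right and rows downward; lengths in m; the calibration is good to about 2 mm. A picture is of the moment at which its call begins: read the wrist's pose just before it. camera_params takes no time and is no camera call.
- ticket.finish_job(): hands the job in, once; it reports no verdict.
The state is a dict: "clock": time; "joint_pos": joint angles; "dq": joint speeds; "effort": joint torques, N m; "ee_pos": TCP position; "ee_rot": TCP orientation; "ft_force": force on the tool from outside, world axes, zero at the start; "torque": the same for the moment, N m; "gripper_width": opening from 0.0 (shut) to 1.0 (fully open).
Only numpy, scipy, OpenCV 4.12 (cv2) and the standard library are available. Lean on these libraries where they do the work, as an engineer would, in place of code of your own. Each camera call takes 0.05 s, during which the arm holds its last target.

## Working session

There is one attempt and no reset: what is moved stays moved. The work goes in short steps, Python scripts to look and compute and a tool call to move; the robot and the scene stay as the last step left them, time stands still between calls to the robot, and variables do not carry over. Pictures are saved under pics/ and viewed, and the job is handed in when it is done.

Besides the shell and the picture viewer there is one more tool, called after "Call:" by a JSON object that holds its "op" and its "data". servo_tool: Moves the arm, as the interface text tells. Its arguments: {"type":"object","properties":{"xyz":{"type":"array"},"rotation":{"type":"array"},"gripper":{"type":"array"},"grip_force":{"type":"number"}},"required":["xyz","rotation","gripper"]}

```bash
mkdir -p pics; python3 - <<'E'
from bench import telemetry, eyes, manip
import cv2
s=telemetry.get_state()
for k,v in s.items(): print(k,v)
for n in ("scene","top","wrist"):
    p=eyes.camera_params(n); print(n,p)
    cv2.imwrite(f"pics/{n}0.png",eyes.capture(n))
print(manip.hold_point_z, [a for a in dir(manip) if a[0]!='_'])
E
```

```text
clock 0.0
joint_pos [-1.14702107e+00  2.41465436e-01  3.74673054e-03  1.33517931e+00
 -2.01239146e-06  1.57080329e+00]
dq [ 0.00226747 -0.00095242  0.00018351  0.00111    -0.00163719 -0.00026642]
effort [ 1.60889682e-03 -3.72312176e+01  2.52411675e+01  1.69993518e-02
  2.18350037e-04 -1.01863872e-06]
ee_pos [ 0.20549964 -0.4555445   0.40379495]
ee_rot [ 9.77635870e-01  2.10302168e-01 -2.21986170e-04 -1.02713224e-03]
ft_force [-0.72958857  0.62093181 -0.09547034]
torque [ 0.0735397  -0.05615863  0.0260914 ]
gripper_width 1.0030929787213054
scene {'K': array([[384.47782485,   0.        , 281.63505116],
       [  0.        , 384.47782485, 207.79399836],
       [  0.        ,   0.        ,   1.        ]]), 'position': array([-0.0347822 ,  0.70610422,  0.70354564]), 'rotation': array([-0.17053365,  0.44422298,  0.82680235, -0.29997016])}
top {'K': array([[393.50153917,   0.        , 278.64250033],
       [  0.        , 393.50153917, 204.13935477],
       [  0.        ,   0.        ,   1.        ]]), 'position': array([0.50114118, 0.00425829, 1.01984457]), 'rotation': array([-0.03335947,  0.03818946,  0.71246328, -0.69987483])}
wrist {'K': array([[354.19002042,   0.        , 279.30879134],
       [  0.        , 354.19002042, 212.26974871],
       [  0.        ,   0.        ,   1.        ]]), 'mount': array([[ 1.18844341e-04,  9.50257882e-01,  3.11464192e-01,
         7.97362640e-02],
       [ 9.99999901e-01,  2.02868920e-05, -4.43460636e-04,
        -8.97937166e-04],
       [-4.27720605e-04,  3.11464214e-01, -9.50257786e-01,
         3.15462965e-02],
       [ 0.00000000e+00,  0.00000000e+00,  0.00000000e+00,
         1.00000000e+00]])}
0.1547 ['IKError', 'hold_point_z']
```

View pics/top0.png

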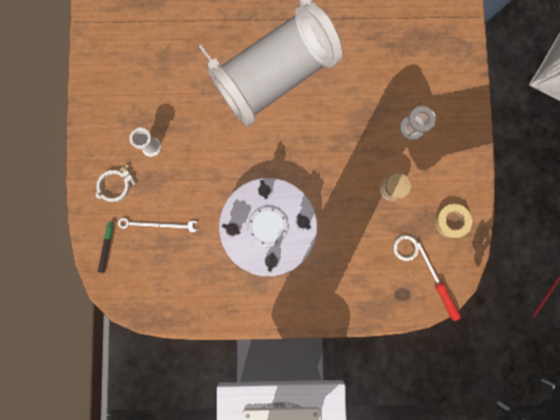

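View pics/scene0.png

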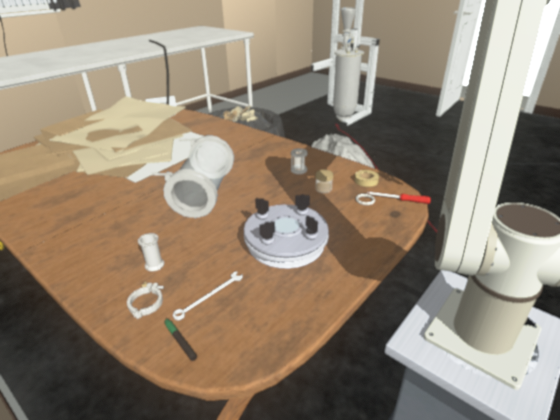

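```bash
cat > h.py <<'E'
import numpy as np, cv2
from scipy.spatial.transform import Rotation as R
from bench import telemetry, eyes, manip
def cam(name,s=None):
    p=eyes.camera_params(name)
    if name!="wrist": return p["K"],R.from_quat(p["rotation"]).as_matrix(),np.array(p["position"])
    T=np.eye(4);T[:3,:3]=R.from_quat(s["ee_rot"]).as_matrix();T[:3,3]=s["ee_pos"]
    M=T@p["mount"];return p["K"],M[:3,:3],M[:3,3]
def ray(c,uv):
    K,Rm,o=c
    d=Rm@np.array([(uv[0]-K[0,2])/K[0,0],-(uv[1]-K[1,2])/K[1,1],-1]);return o,d
def onz(c,uv,z):
    o,d=ray(c,uv);return o+d*(z-o[2])/d[2]
def proj(c,P):
    K,Rm,o=c;q=Rm.T@(np.array(P)-o);return np.array([K[0,2]+K[0,0]*q[0]/-q[2],K[1,2]+K[1,1]*q[1]/q[2]])
E
python3 - <<'E'
from h import *
im=cv2.imread("pics/top0.png")
cv2.imwrite("pics/topz.png",cv2.resize(im[170:285,205:330],None,fx=5,fy=5,interpolation=cv2.INTER_CUBIC))
im=cv2.imread("pics/scene0.png")
cv2.imwrite("pics/scz.png",cv2.resize(im[185:275,235:340],None,fx=6,fy=6,interpolation=cv2.INTER_CUBIC))
c=cam("top")
for uv in [(268,227)]: print(onz(c,uv,0.058))
E
```

```text
[0.5431285  0.02379639 0.058     ]
```

View pics/topz.png

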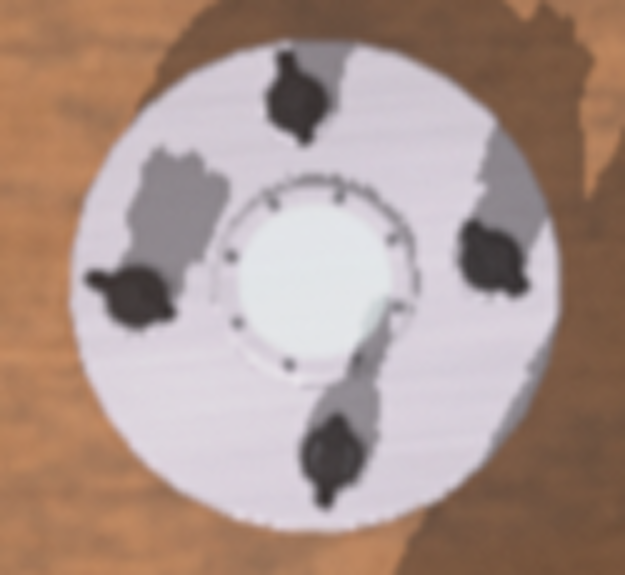

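View pics/scz.png

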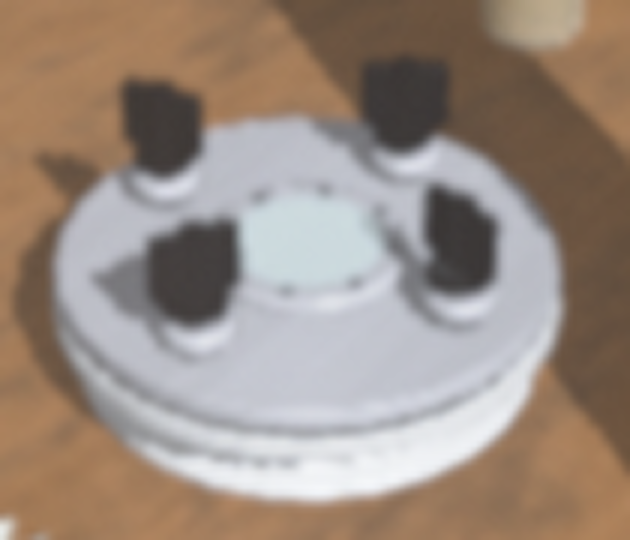

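View pics/wrist0.png

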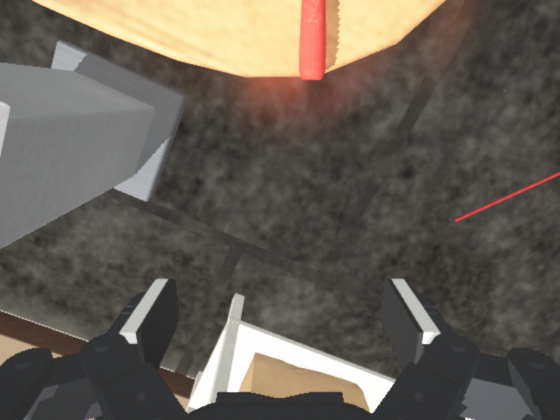

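```bash
python3 - <<'E'
from h import *
c=cam("top")
im=cv2.imread("pics/top0.png")
# knob picks: skirt/low-part centre approx from zoom
Z={'far1':(297,100),'left2':(138,297),'near3':(333,455),'right4':(490,260),'disc':(316,286)}
for n,(u,v) in Z.items():
    uv=(205+(u+.5)/5-.5,170+(v+.5)/5-.5)
    print(n,uv,onz(c,uv,0.058 if n=='disc' else 0.09))
hsv=cv2.cvtColor(im,cv2.COLOR_BGR2HSV)
m=((hsv[...,1]<60)&(hsv[...,2]>90)).astype(np.uint8); m[:, :215]=0;m[:,322:]=0;m[:176]=0;m[280:]=0
cs,_=cv2.findContours(m,cv2.RETR_EXTERNAL,cv2.CHAIN_APPROX_NONE)
k=cv2.convexHull(max(cs,key=cv2.contourArea)); e=cv2.fitEllipse(k);print(e,onz(c,e[0],0.05))
E
```

```text
far1 (264.0, 189.6) [0.63097304 0.03130698 0.09      ]
left2 (232.2, 229.0) [0.53852732 0.10762469 0.09      ]
near3 (271.2, 260.6) [0.46301428 0.01686765 0.09      ]
right4 (302.6, 221.6) [ 0.55303153 -0.05886839  0.09      ]
disc (267.8, 226.8) [0.54362526 0.02427718 0.058     ]
((267.7116394042969, 226.5863800048828), (98.31517028808594, 99.06360626220703), 2.426875114440918) [0.54450816 0.02465316 0.05      ]
```

```bash
cat >> h.py <<'E'
def plan(xyz,yawx,s=None):
    """target TCP pos, tool-x yaw deg (tool down); print shift/rot in current tool frame"""
    s=s or telemetry.get_state()
    R0=R.from_quat(s["ee_rot"]); 
    a=np.radians(yawx); x=np.array([np.cos(a),np.sin(a),0]); z=np.array([0,0,-1.]); y=np.cross(z,x)
    Rt=R.from_matrix(np.c_[x,y,z])
    d=R0.inv().apply(np.array(xyz)-s["ee_pos"]); rv=(R0.inv()*Rt).as_rotvec(degrees=True)
    ry=R0.as_matrix()[:,0]; print("yaw now",np.degrees(np.arctan2(ry[1],ry[0])),"shift",d.round(4),"rot",rv.round(2)); return d,rv
def st():
    s=telemetry.get_state()
    print("t",s["clock"],"p",s["ee_pos"].round(4),"F",s["ft_force"].round(2),"M",s["torque"].round(3),"w",round(s["gripper_width"],3),"q",np.degrees(s["joint_pos"]).round(1)); return s
E
python3 -c "
from h import *
plan([.54,.024,.40],180)"
```

```text
yaw now 24.282830020769254 shift [ 0.5021 -0.2996  0.0045] rot [-3.0000e-02 -1.3000e-01 -1.5572e+02]
```

Call:
{"op": "servo_tool", "data": {"xyz": [[0.502,-0.3,0.004],[0.502,-0.3,0.004],[0.502,-0.3,0.004],[0.502,-0.3,0.004],[0.502,-0.3,0.004],[0.502,-0.3,0.004],[0.502,-0.3,0.004],[0.502,-0.3,0.004],[0.502,-0.3,0.004],[0.502,-0.3,0.004]], "rotation": [[0,0,-155.7],[0,0,-155.7],[0,0,-155.7],[0,0,-155.7],[0,0,-155.7],[0,0,-155.7],[0,0,-155.7],[0,0,-155.7],[0,0,-155.7],[0,0,-155.7]], "gripper": [100,100,100,100,100,100,100,100,100,100], "grip_force": 60}}

```text
clock: 1.15
ee_pos: [0.4921, -0.0435, 0.4011]
ee_rot: [0.569, 0.822, -0.0, -0.0]
ft_force: [0.8, -1.4, -0.1]
gripper_width: 0.61
```

```bash
python3 -c "
from h import *
st();plan([.54,.024,.40],180)"
```

```text
t 1.15 p [ 0.4921 -0.0435  0.4011] F [ 0.83 -1.36 -0.1 ] M [-0.032 -0.029 -0.112] w 0.61 q [-5.  13.2 -1.  75.8 -0.  64.4]
yaw now 110.59542337395197 shift [0.0463 0.0686 0.0011] rot [-1.00e-02 -0.00e+00 -6.94e+01]
```

Call:
{"op": "servo_tool", "data": {"xyz": [[0.046,0.069,0.001],[0.046,0.069,0.001],[0.046,0.069,0.001],[0.046,0.069,0.001],[0.046,0.069,0.001],[0.046,0.069,0.001],[0.046,0.069,0.001],[0.046,0.069,0.001],[0.046,0.069,0.001],[0.046,0.069,0.001]], "rotation": [[0,0,-69.4],[0,0,-69.4],[0,0,-69.4],[0,0,-69.4],[0,0,-69.4],[0,0,-69.4],[0,0,-69.4],[0,0,-69.4],[0,0,-69.4],[0,0,-69.4]], "gripper": [100,100,100,100,100,100,100,100,100,100]}}

```text
clock: 2.15
ee_pos: [0.5401, 0.0215, 0.4]
ee_rot: [0.005, 1.0, -0.0, -0.0]
ft_force: [0.4, 0.1, -0.3]
gripper_width: 0.609
```

```bash
python3 -c "
from h import *
import pickle
s=st();cv2.imwrite('pics/w1.png',eyes.capture('wrist'));pickle.dump(s,open('s1.pkl','wb'));plan([.54,.024,.40],180)
c=cam('wrist',s)
for n,p in dict(k1=(.6297,.0319),k3=(.4603,.0171),k2=(.5376,.1092),k4=(.5524,-.0602)).items(): print(n,proj(c,(*p,.119)),proj(c,(*p,.083)))
"
```

```text
t 2.15 p [0.5401 0.0215 0.4   ] F [ 0.43  0.15 -0.29] M [-0.001  0.017  0.029] w 0.609 q [ 2.3 18.5  6.  77.5  0.   2.8]
yaw now 179.47969134845684 shift [0.0002 0.0025 0.0001] rot [-0.   -0.03 -0.52]
k1 [292.18637626 314.91329669] [290.8535112 291.8779453]
k3 [270.64021307  97.45082667] [271.76542479  97.37446987]
k2 [397.36401036 206.52287873] [383.70676992 193.80678543]
k4 [169.8399536  227.26674179] [182.34267949 212.40618828]
```

View pics/w1.png

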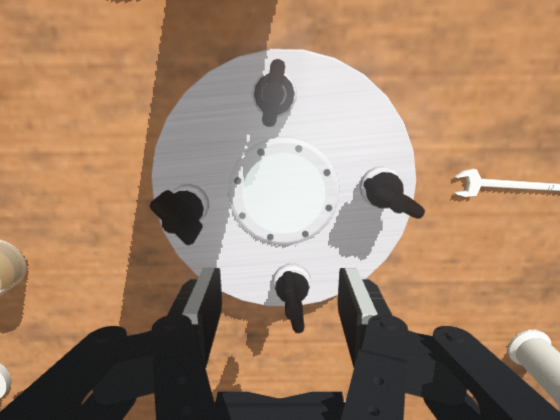

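```bash
python3 - <<'E'
from h import *
im=cv2.imread("pics/w1.png")
t=[]
for u,v in [(275,95),(293,298),(395,192),(180,213)]:
    t.append(cv2.resize(im[v-48:v+48,u-50:u+50],(400,300*384//300),interpolation=cv2.INTER_CUBIC)[:300*384//300])
t=[cv2.resize(x,(400,384))[0:384] for x in t]
o=np.vstack([np.hstack(t[:2]),np.hstack(t[2:])])
o=cv2.resize(o,None,fx=.78,fy=.78)
o=cv2.convertScaleAbs(o,alpha=1.8,beta=20)
cv2.imwrite("pics/w1z.png",o);print(o.shape)
E
```

```text
(599, 624, 3)
```

View pics/w1z.png

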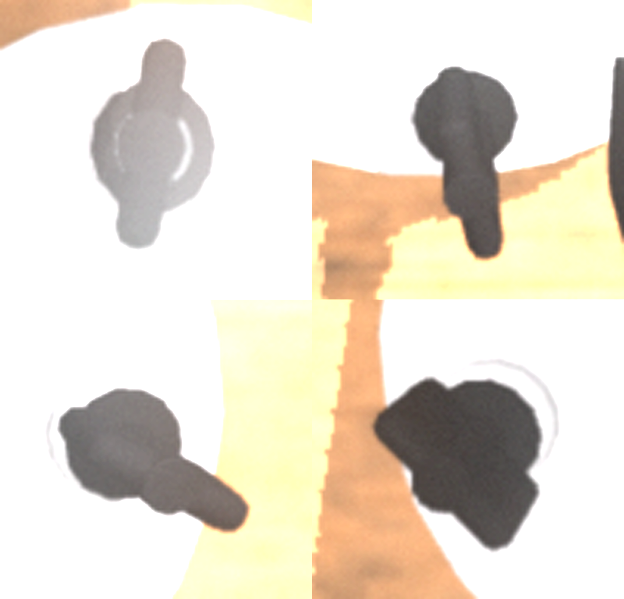

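```bash
cat > fit.py <<'E'
from h import *
import pickle,sys
from scipy.optimize import minimize
K0={'k1':(.6297,.0319,95.),'k3':(.4603,.0171,0.),'k2':(.5376,.1092,90.),'k4':(.5524,-.0602,0.)}
def render(c,x,y,yaw,b,u0,v0,w,h,S=4):
    m=np.zeros((h*S,w*S),np.uint8)
    def hull(P):
        q=np.array([proj(c,p) for p in P]);q=((q-[u0,v0]+.5)*S)
        cv2.fillConvexPoly(m,cv2.convexHull(q.round().astype(np.int32)),1)
    t=np.linspace(0,2*np.pi,24)
    hull([(x+.016*np.cos(a),y+.016*np.sin(a),z) for a in t for z in (b,b+.008)])
    a=np.radians(yaw);e=np.array([np.cos(a),np.sin(a)]);n=np.array([-e[1],e[0]])
    P=[]
    for s in (-1,1):
        for k in np.linspace(-np.pi/2,np.pi/2,7):
            q=np.array([x,y])+s*e*(.017+.005*np.cos(k))+n*.005*np.sin(k)
            P+=[(q[0],q[1],b+.008),(q[0],q[1],b+.044)]
    hull(P)
    return cv2.resize(m.astype(np.float32),(w,h),interpolation=cv2.INTER_AREA)
E
python3 - <<'E'
from fit import *
s=pickle.load(open('s1.pkl','rb'));c=cam('wrist',s);im=cv2.imread('pics/w1.png')
g=im.max(2).astype(np.uint8)
BOX={'k3':(245,50,60,85),'k1':(265,255,56,85),'k2':(350,155,80,70),'k4':(145,175,70,75)}
res={}
out=[]
for n,(u0,v0,w,h) in BOX.items():
    M=(g[v0:v0+h,u0:u0+w]<88).astype(np.float32)
    best=None
    for yaw in range(0,180,15):
        f=lambda p:float(np.abs(render(c,K0[n][0]+p[0]/1000,K0[n][1]+p[1]/1000,p[2]*10,.075+p[3]/1000,u0,v0,w,h)-M).sum())
        r=minimize(f,[0,0,yaw/10,0],method='Nelder-Mead',options=dict(initial_simplex=np.array([[0,0,yaw/10,0],[5,0,yaw/10,0],[0,5,yaw/10,0],[0,0,yaw/10+1.5,0],[0,0,yaw/10,5]]),maxfev=300))
        if best is None or r.fun<best.fun: best=r
    p=best.x;print(n,'xy',K0[n][0]+p[0]/1000,K0[n][1]+p[1]/1000,'yaw',p[2]*10,'b',.075+p[3]/1000,'cost',best.fun,M.sum())
    A=render(c,K0[n][0]+p[0]/1000,K0[n][1]+p[1]/1000,p[2]*10,.075+p[3]/1000,u0,v0,w,h)
    v=np.dstack([M*255,A*255,g[v0:v0+h,u0:u0+w]]).astype(np.uint8); out.append(cv2.resize(v,(390,290)))
cv2.imwrite('pics/fit1.png',np.vstack([np.hstack(out[:2]),np.hstack(out[2:])]))
E
```

```text
k3 xy 0.44493960364319807 -0.020176197628827646 yaw 345.6633995729386 b -0.46854660270963483 cost 262.6875 351.0
k1 xy 0.6423443437784021 0.033380892856365196 yaw 15.62203762302449 b 0.050939096789203116 cost 100.75 1227.0
k2 xy 0.5415992742809185 0.11725017317923149 yaw 66.14526077343692 b 0.05280195592321957 cost 102.25 1467.0
k4 xy 0.5543837774752721 -0.06363543474966259 yaw 220.03977580873038 b 0.06079051462533493 cost 168.0 1974.0
```

View pics/fit1.png

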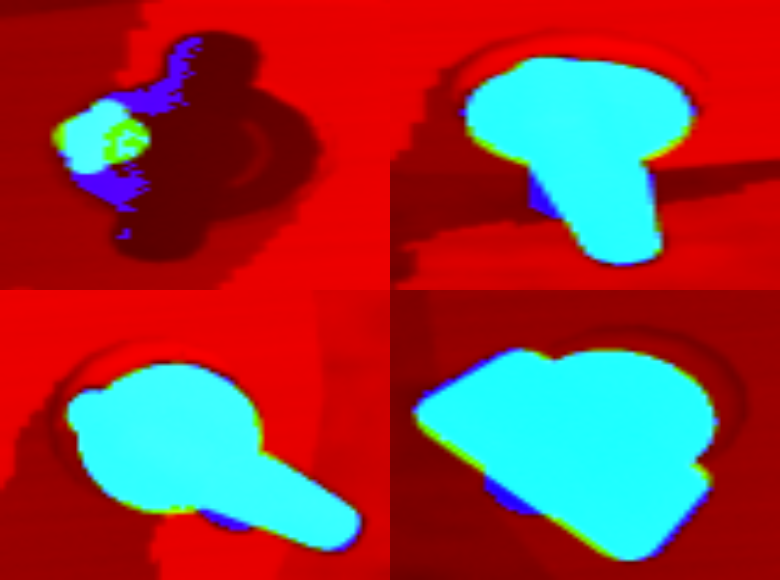

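```bash
cat > fit2.py <<'E'
from fit import *
def run(pic,pk,BOX,bs,thr):
    s=pickle.load(open(pk,'rb'));c=cam('wrist',s);im=cv2.imread(pic);g=im.max(2)
    Ms={n:(g[v:v+h,u:u+w]<thr[n]).astype(np.float32) for n,(u,v,w,h) in BOX.items()}
    for b in bs:
        tot=0;line=[]
        for n,(u0,v0,w,h) in BOX.items():
            best=None
            y0=dict(k3=0,k1=16,k2=66,k4=40)[n]
            f=lambda p:float(np.abs(render(c,K0[n][0]+p[0]/1000,K0[n][1]+p[1]/1000,p[2]*10,b,u0,v0,w,h)-Ms[n]).sum())
            for yaw in (y0-12,y0,y0+12):
                i=np.array([0,0,yaw/10])
                r=minimize(f,i,method='Nelder-Mead',options=dict(initial_simplex=np.array([i,i+[4,0,0],i+[0,4,0],i+[0,0,1.5]]),maxfev=150))
                if best is None or r.fun<best.fun: best=r
            p=best.x;tot+=best.fun;line.append((n,round(K0[n][0]+p[0]/1000,4),round(K0[n][1]+p[1]/1000,4),round(p[2]*10,1),best.fun))
        print('b',b,tot,*line)
if __name__=="__main__":
    BOX={'k3':(255,50,45,85),'k1':(265,255,56,85),'k2':(350,155,80,70),'k4':(145,175,70,75)}
    run('pics/w1.png','s1.pkl',BOX,[.055,.062,.069,.076],dict(k3=125,k1=88,k2=88,k4=88))
E
python3 fit2.py; python3 -c "
import cv2
im=cv2.imread('pics/w1.png');print(im[60:130:8,255:300:5].max(2))"
```

```text
b 0.055 543.25 ('k3', np.float64(0.4576), np.float64(0.018), np.float64(-10.3), np.float64(148.875)) ('k1', np.float64(0.6399), np.float64(0.033), np.float64(16.0), np.float64(107.0)) ('k2', np.float64(0.5411), np.float64(0.1167), np.float64(65.6), np.float64(104.8125)) ('k4', np.float64(0.5561), np.float64(-0.0652), np.float64(39.1), np.float64(182.5625))
b 0.062 564.25 ('k3', np.float64(0.4578), np.float64(0.0181), np.float64(-10.8), np.float64(112.6875)) ('k1', np.float64(0.6356), np.float64(0.0327), np.float64(16.3), np.float64(141.125)) ('k2', np.float64(0.5393), np.float64(0.1146), np.float64(65.7), np.float64(141.5)) ('k4', np.float64(0.5541), np.float64(-0.0633), np.float64(40.7), np.float64(168.9375))
b 0.069 688.875 ('k3', np.float64(0.4578), np.float64(0.0182), np.float64(-10.2), np.float64(111.5)) ('k1', np.float64(0.6323), np.float64(0.0327), np.float64(15.9), np.float64(187.5625)) ('k2', np.float64(0.5378), np.float64(0.1128), np.float64(65.3), np.float64(204.0)) ('k4', np.float64(0.552), np.float64(-0.0612), np.float64(39.1), np.float64(185.8125))
b 0.076 905.625 ('k3', np.float64(0.4578), np.float64(0.0182), np.float64(-10.3), np.float64(160.6875)) ('k1', np.float64(0.6291), np.float64(0.0326), np.float64(14.8), np.float64(240.9375)) ('k2', np.float64(0.536), np.float64(0.11), np.float64(65.8), np.float64(275.0625)) ('k4', np.float64(0.5502), np.float64(-0.0595), np.float64(37.6), np.float64(228.9375))
[[155 155 226 230  96 110 229 229 229]
 [153 154 223 105  89  91 197 228 231]
 [154 141  92  85  92  92 155 231 231]
 [126  79  92  90  94  94 101 105 231]
 [ 75  84  88  91  94  97 127 104 217]
 [101  84  86  92  95  98 110 107 197]
 [157  98  88  92  96 100 105 161 231]
 [158 161  88  93  96 156 170 229 232]
 [158 160  93  93 155 166 227 231 232]]
```

```bash
python3 - <<'E'
from fit import *
c=cam("scene");im=cv2.imread("pics/scene0.png");g=im.max(2)
KS={'k1':(.6295,.0325,15),'k3':(.459,.018,-10),'k2':(.537,.110,65.6),'k4':(.551,-.060,39)}
o=[]
for b in (.068,.076):
    M=np.zeros((90,105),np.float32)
    for k in KS.values(): M=np.maximum(M,render(c,*k,b,235,185,105,90))
    D=(g[185:275,235:340]<95).astype(np.float32)
    print(b,np.abs(M-D).sum(),M.sum(),D.sum())
    o.append(cv2.resize(np.dstack([D*255,M*255,g[185:275,235:340]]).astype(np.uint8),(630,300),interpolation=cv2.INTER_NEAREST))
cv2.imwrite("pics/sfit.png",np.vstack(o))
E
```

```text
0.068 320.6875 913.6875 704.0
0.076 228.875 920.125 704.0
```

View pics/sfit.png

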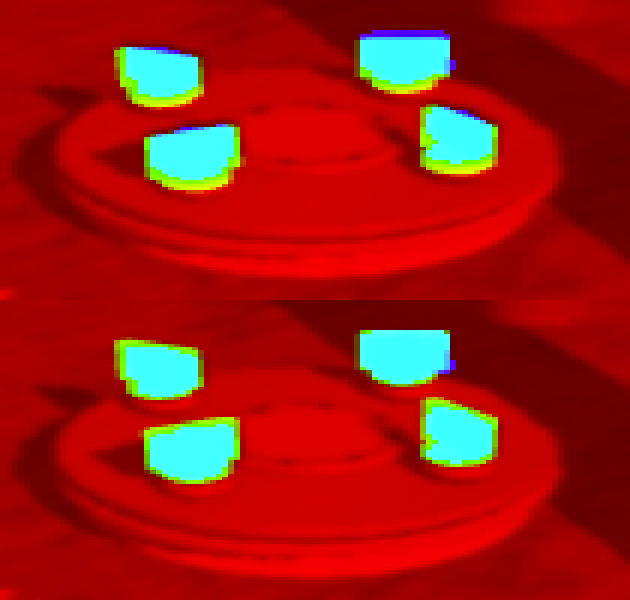

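```bash
python3 -c "
from h import *
plan([.4593,.0176,.31],169.7);plan([.4593,.0176,.266],169.7)"
```

```text
yaw now 179.47969134845684 shift [ 0.0808 -0.0047  0.0901] rot [-0.   -0.03  9.78]
yaw now 179.47969134845684 shift [ 0.0808 -0.0047  0.1341] rot [-0.   -0.03  9.78]
```

Call:
{"op": "servo_tool", "data": {"xyz": [[0.081,-0.005,0.09],[0.081,-0.005,0.09],[0.081,-0.005,0.09],[0.081,-0.005,0.09],[0.081,-0.005,0.09]], "rotation": [[0,0,9.8],[0,0,9.8],[0,0,9.8],[0,0,9.8],[0,0,9.8]], "gripper": [120,120,120,120,120]}}

```text
clock: 2.7
ee_pos: [0.4601, 0.0171, 0.3113]
ee_rot: [0.089, 0.996, 0.0, 0.001]
ft_force: [0.5, 0.2, 0.4]
gripper_width: 0.53
```

```bash
python3 -c "
from h import *
s=st();im=eyes.capture('wrist');c=cam('wrist',s)
a=np.radians(-10.3)
for sg in (-1,0,1):
  for col,zz in (((0,0,255),.120),((0,255,0),.084)):
    u=proj(c,(.4593+sg*.022*np.cos(a),.0176+sg*.022*np.sin(a),zz));cv2.circle(im,tuple(int(round(t)) for t in u),2,col,-1)
P=R.from_quat(s['ee_rot']).apply([0,0,.155])+s['ee_pos'];u=proj(c,P);print(P,u);cv2.drawMarker(im,tuple(int(t) for t in u),(255,0,0))
cv2.imwrite('pics/w2.png',im);plan([.4593,.0176,.266],169.7)"
```

```text
t 2.7 p [0.4601 0.0171 0.3113] F [0.54 0.15 0.4 ] M [-0.006 -0.038  0.017] w 0.53 q [  2.1  13.1 -15.2  61.6  -0.   12.4]
[0.46051394 0.01710539 0.15626824] [277.70143816 306.83051926]
yaw now 169.78030697041316 shift [0.0019 0.0001 0.0459] rot [0.06 0.24 0.08]
```

View pics/w2.png

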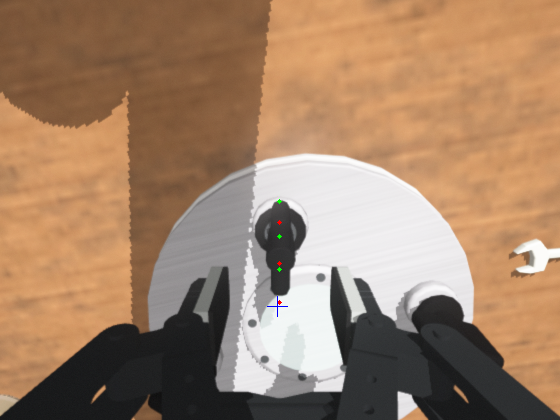

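```bash
python3 - <<'E'
from fit import *
s=telemetry.get_state();c=cam('wrist',s);im=eyes.capture('wrist');cv2.imwrite('pics/w2raw.png',im);pickle.dump(s,open('s2.pkl','wb'))
g=im.max(2);u0,v0,w,h=242,190,75,112
print(g[200:300:10,250:315:5])
M=(g[v0:v0+h,u0:u0+w]<95).astype(np.float32)
for b in (.064,.068,.072,.076,.080):
    f=lambda p:float(np.abs(render(c,.459+p[0]/1000,.0176+p[1]/1000,p[2]*10,b,u0,v0,w,h)-M).sum())
    i=np.array([0,0,-1.]);r=minimize(f,i,method='Nelder-Mead',options=dict(initial_simplex=np.array([i,i+[4,0,0],i+[0,4,0],i+[0,0,1.5]]),maxfev=200))
    p=r.x;print(b,.459+p[0]/1000,.0176+p[1]/1000,p[2]*10,r.fun)
cv2.imwrite('pics/w2m.png',cv2.resize(np.hstack([M*255,render(c,.459+p[0]/1000,.0176+p[1]/1000,p[2]*10,b,u0,v0,w,h)*255]),None,fx=4,fy=4))
E
```

```text
[[158 226 225 223 240  91  87  91 249 228 234 236 238]
 [176 191 229  84  78  74  70  69  68  70 241 204 236]
 [193 158  76  72  67  63  62  59  78  58  61 227 235]
 [148  72  65 115  50  54  54  56  50 104  56 143 236]
 [223 150  55  49  45  49  52  51  48  56  65 236 238]
 [183 153 154 110  51  51  51  53  54 153 237 239 239]
 [233 150 153 138  50  50  52  54  53 233 235 231 233]
 [233 232 148 151  84  48  50  54 244 247 244 241 238]
 [233 230 142 146  84  49  53  52 229 233 233 234 234]
 [234 158 152 152 149  50  48  70 246 246 246 246 246]]
0.064 0.46257219917101644 0.017622807339709966 -11.138273315660676 296.0
0.068 0.46140273798764486 0.017865516892976035 -11.346337837498144 350.5
0.072 0.46038600786226125 0.018041994221481006 -10.823073425423742 432.875
0.076 0.45917101955219636 0.018409221382123517 -11.385514162205938 528.8125
0.08 0.45805324475721826 0.01836270984031646 -11.808180479316333 631.75[ WARN:0@3.668] global loadsave.cpp:1063 imwrite_ Unsupported depth image for selected encoder is fallbacked to CV_8U.
```

View pics/w2m.png

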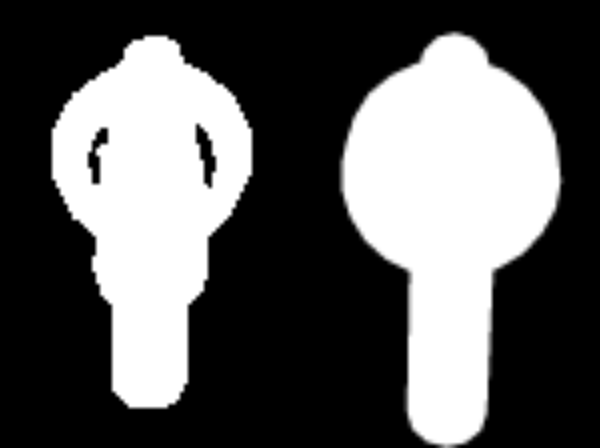

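```bash
python3 -c "
from h import *
st();plan([.459,.018,.266],169.2)"
```

```text
t 2.8 p [0.4613 0.0171 0.3121] F [-0.01 -0.02 -0.44] M [-0.047 -0.    -0.027] w 0.53 q [  2.1  13.1 -15.1  61.6  -0.   12.3]
yaw now 169.79153189159447 shift [0.0026 0.0004 0.0461] rot [0.06 0.27 0.59]
```

Call:
{"op": "servo_tool", "data": {"xyz": [[0.002,0.0,0.02],[0.002,0.0,0.035],[0.002,0.0,0.046],[0.002,0.0,0.046],[0.002,0.0,0.046]], "rotation": [[0,0,0.6],[0,0,0.6],[0,0,0.6],[0,0,0.6],[0,0,0.6]], "gripper": [120,120,120,120,120]}}

```text
clock: 3.3
ee_pos: [0.458, 0.0175, 0.2649]
ee_rot: [0.094, 0.996, 0.0, 0.001]
ft_force: [0.3, 0.2, -0.7]
gripper_width: 0.526
```

```bash
cat >> h.py <<'E'
def avg(n=8):
    A=[]
    for i in range(n):
        s=telemetry.get_state();A.append(np.r_[s["ee_pos"],s["ft_force"],s["torque"],R.from_quat(s["ee_rot"]).as_matrix()[:2,0]])
        if i<n-1: eyes.capture("top")
    A=np.array(A);m=A.mean(0);sd=A.std(0)
    yaw=np.degrees(np.arctan2(m[10],m[9]))
    print("t",round(s["clock"],2),"p",m[:3].round(4),"F",m[3:6].round(2),"M",m[6:9].round(3),"sdMz",sd[8].round(3),"sdp",sd[:3].round(4),"yaw",yaw.round(2),"w",round(s["gripper_width"],3),"j6",np.degrees(s["joint_pos"][5]).round(1))
    return m
E
python3 -c "
from h import *
avg(6)
cv2.imwrite('pics/w3.png',eyes.capture('wrist'))"
```

```text
t 3.55 p [0.4579 0.0175 0.2651] F [-0.43  0.26  0.18] M [0.016 0.002 0.013] sdMz 0.02 sdp [0.0002 0.     0.0001] yaw 169.22 w 0.53 j6 13.0
```

View pics/w3.png

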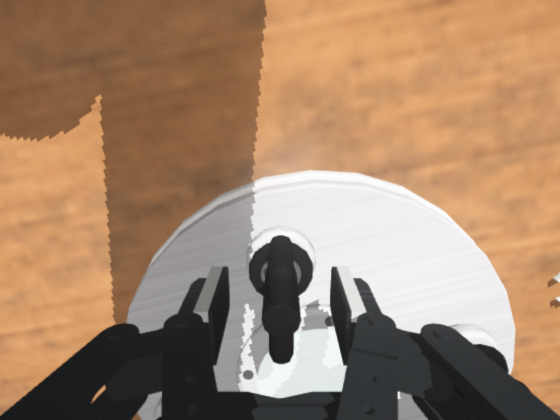

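Call:
{"op": "servo_tool", "data": {"xyz": [[-0.001,-0.001,0],[-0.001,-0.001,0],[-0.001,-0.001,0],[-0.001,-0.001,0],[-0.001,-0.001,0],[-0.001,-0.001,0],[-0.001,-0.001,0]], "rotation": [[0,0,0],[0,0,0],[0,0,0],[0,0,0],[0,0,0],[0,0,0],[0,0,0]], "gripper": [255,255,255,255,255,255,255], "grip_force": 60}}

```text
clock: 4.3
ee_pos: [0.4584, 0.0172, 0.2646]
ee_rot: [0.093, 0.996, 0.002, 0.0]
ft_force: [0.2, 5.3, 0.8]
gripper_width: 0.106
```

```bash
python3 -c "
from h import *
avg(5)"
```

```text
t 4.5 p [0.4584 0.0172 0.2646] F [0.28 5.19 0.75] M [ 1.089 -0.149 -0.027] sdMz 0.019 sdp [0. 0. 0.] yaw 169.28 w 0.104 j6 12.8
```

Call:
{"op": "servo_tool", "data": {"xyz": [[0,0.0015,0],[0,0.0015,0],[0,0.0015,0],[0,0.0015,0],[0,0.0015,0],[0,0.0015,0],[0,0.0015,0],[0,0.0015,0],[0,0.0015,0],[0,0.0015,0]], "rotation": [[0,0,5],[0,0,10],[0,0,15],[0,0,20],[0,0,24],[0,0,27],[0,0,28.5],[0,0,29],[0,0,29.5],[0,0,30]], "gripper": [255,255,255,255,255,255,255,255,255,255]}}

```text
clock: 5.5
ee_pos: [0.4584, 0.0177, 0.2646]
ee_rot: [0.348, 0.937, 0.0, 0.0]
ft_force: [-0.1, -0.4, 3.5]
gripper_width: 0.103
```

```bash
python3 -c "
from h import *
avg(8)"
```

```text
t 5.85 p [0.4584 0.0177 0.2645] F [-0.77  0.27  4.59] M [0.09  0.088 0.213] sdMz 0.024 sdp [0. 0. 0.] yaw 139.22 w 0.107 j6 43.0
```

Call:
{"op": "servo_tool", "data": {"xyz": [[0,0,0],[0,0,0],[0,0,0],[0,0,0],[0,0,0],[0,0,0],[0,0,0]], "rotation": [[0,0,4],[0,0,8],[0,0,11],[0,0,12.5],[0,0,13],[0,0,13.5],[0,0,14]], "gripper": [255,255,255,255,255,255,255]}}

```text
clock: 6.55
ee_pos: [0.4584, 0.0177, 0.2645]
ee_rot: [0.46, 0.888, 0.0, 0.0]
ft_force: [0.3, -0.1, 5.1]
gripper_width: 0.106
```

```bash
python3 -c "
from h import *
avg(8)"
```

```text
t 6.9 p [0.4584 0.0177 0.2645] F [-0.31  0.13  5.3 ] M [0.042 0.097 0.207] sdMz 0.024 sdp [0. 0. 0.] yaw 125.22 w 0.102 j6 57.0
```

Call:
{"op": "servo_tool", "data": {"xyz": [[0,0,0],[0,0,0],[0,0,0],[0,0,0],[0,0,0],[0,0,0],[0,0,0]], "rotation": [[0,0,4],[0,0,8],[0,0,11],[0,0,12.5],[0,0,13],[0,0,13.5],[0,0,14]], "gripper": [255,255,255,255,255,255,255]}}

```text
clock: 7.6
ee_pos: [0.4583, 0.0177, 0.2645]
ee_rot: [0.565, 0.825, -0.0, 0.0]
ft_force: [-0.9, -0.4, 5.1]
gripper_width: 0.107
```

```bash
python3 -c "
from h import *
avg(8)"
```

```text
t 7.95 p [0.4583 0.0176 0.2645] F [-0.64 -0.02  5.32] M [-0.004  0.133  0.233] sdMz 0.031 sdp [0. 0. 0.] yaw 111.22 w 0.106 j6 71.0
```

Call:
{"op": "servo_tool", "data": {"xyz": [[0,0,0],[0,0,0],[0,0,0],[0,0,0],[0,0,0],[0,0,0]], "rotation": [[0,0,3],[0,0,6],[0,0,8.5],[0,0,9],[0,0,9.5],[0,0,10]], "gripper": [255,255,255,255,255,255]}}

```text
clock: 8.55
ee_pos: [0.4583, 0.0176, 0.2645]
ee_rot: [0.635, 0.773, -0.0, 0.0]
ft_force: [-1.6, -0.0, 5.2]
gripper_width: 0.107
```

```bash
python3 -c "
from h import *
avg(14)"
```

```text
t 9.2 p [0.4583 0.0176 0.2645] F [-0.98 -0.07  5.66] M [-0.02   0.159  0.235] sdMz 0.023 sdp [0. 0. 0.] yaw 101.22 w 0.107 j6 81.0
```

Call:
{"op": "servo_tool", "data": {"xyz": [[0,0,0],[0,0,0],[0,0,0],[0,0,0],[0,0,0],[0,0,0]], "rotation": [[0,0,3],[0,0,5.5],[0,0,6.5],[0,0,7],[0,0,7.5],[0,0,8]], "gripper": [255,255,255,255,255,255]}}

```text
clock: 9.8
ee_pos: [0.4582, 0.0176, 0.2645]
ee_rot: [0.687, 0.727, -0.0, 0.0]
ft_force: [-1.2, -1.5, 6.4]
gripper_width: 0.108
```

```bash
python3 -c "
from h import *
avg(14)"
```

```text
t 10.45 p [0.4582 0.0176 0.2645] F [-0.91 -0.48  5.62] M [-0.024  0.186  0.251] sdMz 0.027 sdp [0. 0. 0.] yaw 93.23 w 0.107 j6 89.0
```

Call:
{"op": "servo_tool", "data": {"xyz": [[0,0,0],[0,0,0],[0,0,0],[0,0,0],[0,0,0]], "rotation": [[0,0,2.5],[0,0,4],[0,0,4.4],[0,0,4.7],[0,0,5]], "gripper": [255,255,255,255,255]}}

```text
clock: 10.95
ee_pos: [0.4582, 0.0176, 0.2645]
ee_rot: [0.718, 0.696, -0.0, 0.0]
ft_force: [-1.6, -0.6, 5.4]
gripper_width: 0.106
```

```bash
python3 -c "
from h import *
avg(16)"
```

```text
t 11.7 p [0.4582 0.0176 0.2645] F [-0.96 -0.38  5.61] M [-0.036  0.205  0.254] sdMz 0.036 sdp [0. 0. 0.] yaw 88.23 w 0.107 j6 94.0
```

```bash
python3 -c "
from h import *
plan([.6277,.0325,.315],195.3)"
```

```text
yaw now 88.23406087946115 shift [ 0.0201  0.1689 -0.0505] rot [-2.0000e-02  2.0000e-02 -1.0707e+02]
```

Call:
{"op": "servo_tool", "data": {"xyz": [[0,0,0],[0,0,0],[0,0,-0.025],[0,0,-0.055]], "rotation": [[0,0,0],[0,0,0],[0,0,0],[0,0,0]], "gripper": [120,120,120,120]}}

```text
clock: 12.1
ee_pos: [0.4573, 0.0176, 0.318]
ee_rot: [0.718, 0.696, -0.002, -0.002]
ft_force: [1.3, 0.3, 0.5]
gripper_width: 0.53
```

```bash
python3 -c "
from h import *
st();plan([.6277,.0325,.315],195.3)"
```

```text
t 12.1 p [0.4573 0.0176 0.318 ] F [1.29 0.31 0.47] M [ 0.013 -0.056 -0.009] w 0.53 q [  2.2  12.6 -14.7  63.   -0.   94. ]
yaw now 88.2022526379072 shift [0.0202 0.1698 0.0021] rot [  -0.24   -0.26 -107.1 ]
```

Call:
{"op": "servo_tool", "data": {"xyz": [[0.02,0.1695,0.002],[0.02,0.1695,0.002],[0.02,0.1695,0.002],[0.02,0.1695,0.002],[0.02,0.1695,0.002],[0.02,0.1695,0.002],[0.02,0.1695,0.002],[0.02,0.1695,0.002],[0.02,0.1695,0.002],[0.02,0.1695,0.002]], "rotation": [[0,0,-107.1],[0,0,-107.1],[0,0,-107.1],[0,0,-107.1],[0,0,-107.1],[0,0,-107.1],[0,0,-107.1],[0,0,-107.1],[0,0,-107.1],[0,0,-107.1]], "gripper": [120,120,120,120,120,120,120,120,120,120]}}

```text
clock: 13.1
ee_pos: [0.6281, 0.0324, 0.3162]
ee_rot: [0.048, 0.999, -0.0, -0.001]
ft_force: [-0.2, -0.7, -0.7]
gripper_width: 0.533
```

```bash
python3 -c "
from h import *
st();plan([.6277,.0325,.315],195.3)"
```

```text
t 13.1 p [0.6281 0.0324 0.3162] F [-0.19 -0.68 -0.73] M [ 0.006 -0.032 -0.011] w 0.533 q [ 3.  31.2 12.9 71.8 -0.   8.5]
yaw now 174.5032762267959 shift [0.0004 0.0001 0.0012] rot [ -0.    -0.11 -20.8 ]
```

Call:
{"op": "servo_tool", "data": {"xyz": [[0,0,0.001],[0,0,0.001],[0,0,0.001],[0,0,0.001]], "rotation": [[0,0,-20.8],[0,0,-20.8],[0,0,-20.8],[0,0,-20.8]], "gripper": [120,120,120,120]}}

```text
clock: 13.5
ee_pos: [0.6282, 0.0324, 0.3154]
ee_rot: [-0.13, 0.992, 0.0, -0.001]
ft_force: [0.3, -0.3, 0.1]
gripper_width: 0.525
```

```bash
cat >> h.py <<'E'
def look(name,xy,yaw):
    s=telemetry.get_state();im=eyes.capture('wrist');c=cam('wrist',s);a=np.radians(yaw)
    for sg in (-1,0,1):
      for col,zz in (((0,0,255),.120),((0,255,0),.084)):
        u=proj(c,(xy[0]+sg*.022*np.cos(a),xy[1]+sg*.022*np.sin(a),zz));cv2.circle(im,tuple(int(round(t)) for t in u),2,col,-1)
    cv2.imwrite('pics/%s.png'%name,im)
E
python3 -c "
from h import *
avg(3);look('w4',(.6277,.0325),15.3);plan([.6277,.0325,.265],195.3)"
```

```text
t 13.6 p [0.6282 0.0324 0.3155] F [ 0.18 -0.04 -0.19] M [ 0.024 -0.015 -0.01 ] sdMz 0.012 sdp [0.     0.     0.0001] yaw -165.1 w 0.53 j6 -11.9
yaw now -165.11002555545417 shift [0.0005 0.0002 0.0508] rot [ 0.01 -0.05 -0.41]
```

View pics/w4.png

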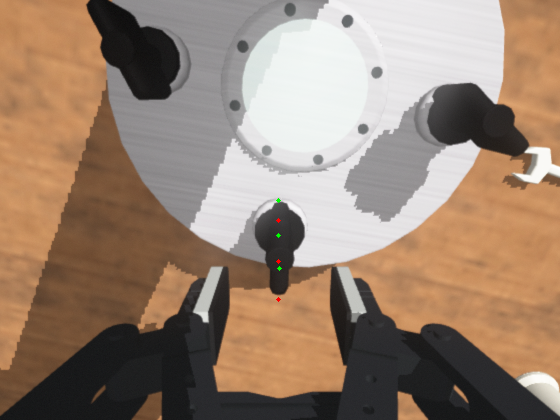

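Call:
{"op": "servo_tool", "data": {"xyz": [[0,0,0.025],[0,0,0.051],[0,0,0.051],[0,0,0.051],[0,0,0.051],[0,0,0.051],[0,0,0.051],[0,0,0.051],[0,0,0.051]], "rotation": [[0,0,-0.4],[0,0,-0.4],[0,0,-0.4],[0,0,-0.4],[0,0,-0.4],[0,0,-0.4],[0,0,-0.4],[0,0,-0.4],[0,0,-0.4]], "gripper": [120,120,120,255,255,255,255,255,255]}}

```text
clock: 14.55
ee_pos: [0.6288, 0.0326, 0.2671]
ee_rot: [-0.134, 0.991, 0.0, 0.002]
ft_force: [-1.2, 1.1, 6.3]
gripper_width: 0.105
```

```bash
python3 -c "
from h import *
avg(4)"
```

```text
t 14.7 p [0.6289 0.0326 0.2671] F [-0.67  0.96  5.87] M [ 0.173  0.159 -0.021] sdMz 0.017 sdp [0. 0. 0.] yaw -164.63 w 0.104 j6 -12.4
```

Call:
{"op": "servo_tool", "data": {"xyz": [[0,0.0005,0],[0,0.0005,0],[0,0.0005,0],[0,0.0005,0],[0,0.0005,0],[0,0.0005,0],[0,0.0005,0],[0,0.0005,0],[0,0.0005,0],[0,0.0005,0]], "rotation": [[0,0,7],[0,0,14],[0,0,20],[0,0,26],[0,0,27.5],[0,0,28],[0,0,28.5],[0,0,29],[0,0,29.5],[0,0,30]], "gripper": [255,255,255,255,255,255,255,255,255,255]}}

```text
clock: 15.7
ee_pos: [0.6288, 0.0322, 0.2672]
ee_rot: [0.128, 0.992, -0.001, 0.002]
ft_force: [-0.4, -2.6, 5.5]
gripper_width: 0.104
```

```bash
python3 -c "
from h import *
avg(12)"
```

```text
t 16.25 p [0.6288 0.0322 0.2671] F [-0.3  -2.58  5.81] M [-0.525  0.1    0.216] sdMz 0.022 sdp [0. 0. 0.] yaw 165.35 w 0.107 j6 17.6
```

Call:
{"op": "servo_tool", "data": {"xyz": [[0,-0.0005,0],[0,-0.0005,0],[0,-0.0005,0],[0,-0.0005,0],[0,-0.0005,0],[0,-0.0005,0],[0,-0.0005,0],[0,-0.0005,0]], "rotation": [[0,0,5],[0,0,10],[0,0,12],[0,0,12.4],[0,0,12.8],[0,0,13.2],[0,0,13.6],[0,0,14]], "gripper": [255,255,255,255,255,255,255,255]}}

```text
clock: 17.05
ee_pos: [0.6287, 0.0318, 0.2671]
ee_rot: [0.247, 0.969, -0.001, 0.002]
ft_force: [-0.8, -2.3, 6.0]
gripper_width: 0.103
```

```bash
python3 -c "
from h import *
avg(12)"
```

```text
t 17.6 p [0.6287 0.0318 0.2671] F [-0.43 -1.99  6.04] M [-0.507  0.123  0.208] sdMz 0.038 sdp [0. 0. 0.] yaw 151.36 w 0.107 j6 31.6
```

Call:
{"op": "servo_tool", "data": {"xyz": [[0,-0.0005,0],[0,-0.0005,0],[0,-0.0005,0],[0,-0.0005,0],[0,-0.0005,0],[0,-0.0005,0],[0,-0.0005,0],[0,-0.0005,0]], "rotation": [[0,0,5],[0,0,10],[0,0,12],[0,0,12.4],[0,0,12.8],[0,0,13.2],[0,0,13.6],[0,0,14]], "gripper": [255,255,255,255,255,255,255,255]}}

```text
clock: 18.4
ee_pos: [0.6284, 0.0313, 0.2671]
ee_rot: [0.364, 0.932, -0.0, 0.002]
ft_force: [-0.1, -2.0, 6.1]
gripper_width: 0.106
```

```bash
python3 -c "
from h import *
avg(12)"
```

```text
t 18.95 p [0.6284 0.0314 0.2671] F [-0.64 -2.15  6.3 ] M [-0.486  0.152  0.221] sdMz 0.022 sdp [0. 0. 0.] yaw 137.36 w 0.104 j6 45.5
```

Call:
{"op": "servo_tool", "data": {"xyz": [[0,0,0],[0,0,0],[0,0,0],[0,0,0],[0,0,0],[0,0,0],[0,0,0],[0,0,0]], "rotation": [[0,0,5],[0,0,10],[0,0,12],[0,0,12.4],[0,0,12.8],[0,0,13.2],[0,0,13.6],[0,0,14]], "gripper": [255,255,255,255,255,255,255,255]}}

```text
clock: 19.75
ee_pos: [0.6282, 0.0312, 0.2671]
ee_rot: [0.474, 0.88, -0.0, 0.002]
ft_force: [-1.2, -2.6, 7.1]
gripper_width: 0.102
```

```bash
python3 -c "
from h import *
avg(14)"
```

```text
t 20.4 p [0.6282 0.0312 0.2671] F [-1.35 -2.63  6.88] M [-0.62   0.313  0.282] sdMz 0.025 sdp [0. 0. 0.] yaw 123.36 w 0.102 j6 59.5
```

Call:
{"op": "servo_tool", "data": {"xyz": [[0,0,0],[0,0,0],[0,0,0],[0,0,0],[0,0,0],[0,0,0],[0,0,0],[0,0,0],[0,0,0],[0,0,0]], "rotation": [[0,0,5],[0,0,10],[0,0,14],[0,0,17],[0,0,17.5],[0,0,18],[0,0,18.5],[0,0,19],[0,0,19.5],[0,0,20]], "gripper": [255,255,255,255,255,255,255,255,255,255]}}

```text
clock: 21.4
ee_pos: [0.6278, 0.031, 0.2671]
ee_rot: [0.62, 0.784, -0.001, 0.002]
ft_force: [-2.9, -3.1, 7.8]
gripper_width: 0.108
```

```bash
python3 -c "
from h import *
avg(14)"
```

```text
t 22.05 p [0.6278 0.031  0.2671] F [-2.59 -3.18  7.66] M [-0.749  0.629  0.347] sdMz 0.018 sdp [0. 0. 0.] yaw 103.36 w 0.106 j6 79.5
```

Call:
{"op": "servo_tool", "data": {"xyz": [[0,0,0],[0,0,0],[0,0,0],[0,0,0],[0,0,0],[0,0,0],[0,0,0],[0,0,0]], "rotation": [[0,0,1.5],[0,0,3],[0,0,3.5],[0,0,4],[0,0,4.4],[0,0,4.7],[0,0,5],[0,0,5.3]], "gripper": [255,255,255,255,255,255,255,255]}}

```text
clock: 22.85
ee_pos: [0.6277, 0.031, 0.2671]
ee_rot: [0.656, 0.755, -0.001, 0.001]
ft_force: [-3.0, -2.8, 7.5]
gripper_width: 0.107
```

```bash
python3 -c "
from h import *
avg(16)"
```

```text
t 23.6 p [0.6277 0.031  0.2671] F [-2.91 -3.5   8.11] M [-0.766  0.696  0.363] sdMz 0.023 sdp [0. 0. 0.] yaw 98.06 w 0.102 j6 84.8
```

Call:
{"op": "servo_tool", "data": {"xyz": [[0,0,0],[0,0,0],[0,0,-0.025],[0,0,-0.055],[0,0,-0.055]], "rotation": [[0,0,0],[0,0,0],[0,0,0],[0,0,0],[0,0,0]], "gripper": [120,120,120,120,120]}}

```text
clock: 24.1
ee_pos: [0.6293, 0.0322, 0.3247]
ee_rot: [0.656, 0.755, 0.003, 0.003]
ft_force: [0.5, 0.6, 0.6]
gripper_width: 0.53
```

```bash
python3 -c "
from h import *
st();plan([.4583,.0177,.315],103)"
```

```text
t 24.1 p [0.6293 0.0322 0.3247] F [0.5  0.61 0.59] M [-0.028 -0.023  0.013] w 0.53 q [ 2.9 30.7 13.5 72.3  0.  84.9]
yaw now 98.07388998020372 shift [ 0.0096 -0.1714  0.0083] rot [ 0.46  0.06 -4.93]
```

Call:
{"op": "servo_tool", "data": {"xyz": [[0.0096,-0.171,0.006],[0.0096,-0.171,0.006],[0.0096,-0.171,0.006],[0.0096,-0.171,0.006],[0.0096,-0.171,0.006],[0.0096,-0.171,0.006]], "rotation": [[0,0,-5],[0,0,-5],[0,0,-5],[0,0,-5],[0,0,-5],[0,0,-5]], "gripper": [120,120,120,120,120,120]}}

```text
clock: 24.7
ee_pos: [0.4575, 0.0176, 0.3144]
ee_rot: [0.622, 0.783, 0.001, 0.001]
ft_force: [0.9, 0.1, 0.6]
gripper_width: 0.531
```

```bash
python3 -c "
from h import *
avg(3);look('w5',(.4583,.0177),103);plan([.4583,.0177,.266],103)"
```

```text
t 24.8 p [0.4581 0.0176 0.3145] F [0.52 0.45 0.31] M [ 0.024  0.002 -0.043] sdMz 0.033 sdp [0.0004 0.     0.    ] yaw 103.07 w 0.529 j6 79.1
yaw now 103.07617516672191 shift [ 0.0001 -0.0004  0.0484] rot [0.08 0.01 0.08]
```

View pics/w5.png

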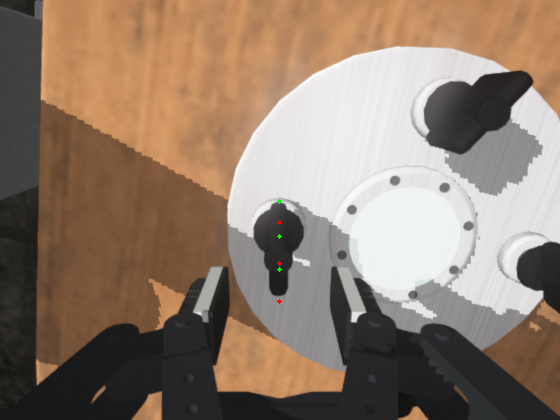

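Call:
{"op": "servo_tool", "data": {"xyz": [[0,0,0.025],[0,0,0.048],[0,0,0.048],[0,0,0.048],[0,0,0.048],[0,0,0.048],[0,0,0.048],[0,0,0.048],[0,0,0.048]], "rotation": [[0,0,0],[0,0,0],[0,0,0],[0,0,0],[0,0,0],[0,0,0],[0,0,0],[0,0,0],[0,0,0]], "gripper": [120,120,120,255,255,255,255,255,255]}}

```text
clock: 25.75
ee_pos: [0.4578, 0.0175, 0.2675]
ee_rot: [0.622, 0.783, 0.001, 0.001]
ft_force: [-0.2, -0.3, 5.3]
gripper_width: 0.104
```

```bash
python3 -c "
from h import *
avg(6)"
```

```text
t 26.0 p [0.4578 0.0175 0.2675] F [ 0.14 -0.21  5.77] M [-0.014  0.029  0.009] sdMz 0.029 sdp [0. 0. 0.] yaw 103.07 w 0.105 j6 79.1
```

Call:
{"op": "servo_tool", "data": {"xyz": [[0,0,0],[0,0,0],[0,0,0],[0,0,0],[0,0,0],[0,0,0],[0,0,0],[0,0,0],[0,0,0],[0,0,0]], "rotation": [[0,0,7],[0,0,14],[0,0,21],[0,0,28],[0,0,32],[0,0,34],[0,0,34.5],[0,0,35],[0,0,35.5],[0,0,36]], "gripper": [255,255,255,255,255,255,255,255,255,255]}}

```text
clock: 27.0
ee_pos: [0.4576, 0.0176, 0.2675]
ee_rot: [0.833, 0.553, 0.001, 0.001]
ft_force: [0.0, 0.4, 7.0]
gripper_width: 0.107
```

```bash
python3 -c "
from h import *
avg(14)"
```

```text
t 27.65 p [0.4576 0.0176 0.2675] F [-0.51 -0.05  6.57] M [-0.079  0.171  0.321] sdMz 0.036 sdp [0. 0. 0.] yaw 67.12 w 0.099 j6 115.1
```

Call:
{"op": "servo_tool", "data": {"xyz": [[0,0,0],[0,0,0],[0,0,0],[0,0,0],[0,0,0],[0,0,0],[0,0,0],[0,0,0],[0,0,0],[0,0,0]], "rotation": [[0,0,2],[0,0,4],[0,0,6],[0,0,6.5],[0,0,7],[0,0,7.5],[0,0,8],[0,0,8.4],[0,0,8.7],[0,0,9]], "gripper": [255,255,255,255,255,255,255,255,255,255]}}

```text
clock: 28.65
ee_pos: [0.4576, 0.0176, 0.2675]
ee_rot: [0.874, 0.486, 0.001, 0.001]
ft_force: [-0.7, -0.3, 6.6]
gripper_width: 0.105
```

```bash
python3 -c "
from h import *
avg(16)"
```

```text
t 29.4 p [0.4576 0.0176 0.2675] F [-0.85 -0.12  6.38] M [-0.071  0.198  0.36 ] sdMz 0.017 sdp [0. 0. 0.] yaw 58.13 w 0.105 j6 124.1
```

Call:
{"op": "servo_tool", "data": {"xyz": [[0,0,0],[0,0,0],[0,0,0],[0,0,0],[0,0,0],[0,0,0],[0,0,-0.025],[0,0,-0.055],[0,0,-0.055]], "rotation": [[0,0,0.5],[0,0,1],[0,0,1.5],[0,0,1.5],[0,0,1.5],[0,0,1.5],[0,0,1.5],[0,0,1.5],[0,0,1.5]], "gripper": [255,255,255,255,120,120,120,120,120]}}

```text
clock: 30.3
ee_pos: [0.4586, 0.0176, 0.3245]
ee_rot: [0.881, 0.474, 0.003, 0.001]
ft_force: [1.4, -0.2, 0.4]
gripper_width: 0.527
```

```bash
python3 -c "
from h import *
st();plan([.5359,.1095,.315],225.7)"
```

```text
t 30.3 p [0.4586 0.0176 0.3245] F [ 1.37 -0.16  0.4 ] M [-0.017 -0.047  0.023] w 0.527 q [  2.2  12.1 -14.3  63.2   0.  125.6]
yaw now 56.5622753401928 shift [0.1193 0.0138 0.0101] rot [   0.37    0.42 -169.14]
```

Call:
{"op": "servo_tool", "data": {"xyz": [[0.0,0.0,0.0],[0.119,0.014,0.006],[0.119,0.014,0.006],[0.119,0.014,0.006],[0.119,0.014,0.006],[0.119,0.014,0.006],[0.119,0.014,0.006],[0.119,0.014,0.006],[0.119,0.014,0.006],[0.119,0.014,0.006]], "rotation": [[0,0,-85],[0,0,-85],[0,0,-85],[0,0,-85],[0,0,-85],[0,0,-85],[0,0,-85],[0,0,-85],[0,0,-85],[0,0,-85]], "gripper": [120,120,120,120,120,120,120,120,120,120]}}

```text
clock: 31.3
ee_pos: [0.5341, 0.1091, 0.314]
ee_rot: [0.326, 0.945, -0.0, -0.001]
ft_force: [0.2, -0.3, 0.7]
gripper_width: 0.53
```

```bash
python3 -c "
from h import *
st();plan([.5359,.1095,.315],245.7)"
```

```text
t 31.3 p [0.5341 0.1091 0.314 ] F [ 0.2  -0.26  0.67] M [0.004 0.064 0.015] w 0.53 q [11.5 22.  -2.1 66.   0.  49.6]
yaw now 141.8949693794076 shift [-0.0012  0.0014 -0.001 ] rot [ 1.000e-02 -1.300e-01 -1.038e+02]
```

Call:
{"op": "servo_tool", "data": {"xyz": [[-0.001,0.001,-0.001],[-0.001,0.001,-0.001],[-0.001,0.001,-0.001],[-0.001,0.001,-0.001],[-0.001,0.001,-0.001],[-0.001,0.001,-0.001],[-0.001,0.001,-0.001],[-0.001,0.001,-0.001],[-0.001,0.001,-0.001],[-0.001,0.001,-0.001]], "rotation": [[0,0,-103.8],[0,0,-103.8],[0,0,-103.8],[0,0,-103.8],[0,0,-103.8],[0,0,-103.8],[0,0,-103.8],[0,0,-103.8],[0,0,-103.8],[0,0,-103.8]], "gripper": [120,120,120,120,120,120,120,120,120,120]}}

```text
clock: 32.3
ee_pos: [0.5355, 0.1092, 0.315]
ee_rot: [-0.406, 0.914, 0.0, -0.001]
ft_force: [0.2, 0.2, 0.7]
gripper_width: 0.527
```

```bash
python3 -c "
from h import *
st();plan([.5359,.1095,.315],245.7)"
```

```text
t 32.3 p [0.5355 0.1092 0.315 ] F [0.2  0.19 0.74] M [-0.042 -0.021  0.017] w 0.527 q [ 11.5  22.1  -1.7  66.2   0.  -36.3]
yaw now -132.1405953083078 shift [-0.0005 -0.0001  0.    ] rot [  0.09  -0.08 -17.84]
```

Call:
{"op": "servo_tool", "data": {"xyz": [[0,0,0],[0,0,0],[0,0,0]], "rotation": [[0,0,-17.8],[0,0,-17.8],[0,0,-17.8]], "gripper": [120,120,120]}}

```text
clock: 32.6
ee_pos: [0.5355, 0.1092, 0.3152]
ee_rot: [-0.54, 0.842, 0.0, -0.001]
ft_force: [0.2, -0.0, -0.7]
gripper_width: 0.529
```

```bash
python3 -c "
from h import *
avg(3);look('w6',(.5359,.1095),65.7);plan([.5359,.1095,.266],245.7)"
```

```text
t 32.7 p [0.5355 0.1092 0.3153] F [ 0.17  0.09 -0.39] M [ 0.018 -0.017  0.001] sdMz 0.017 sdp [0.     0.     0.0001] yaw -114.78 w 0.528 j6 -53.6
yaw now -114.83571031596576 shift [-0.0004 -0.0002  0.0497] rot [ 0.05 -0.03 -0.54]
```

View pics/w6.png

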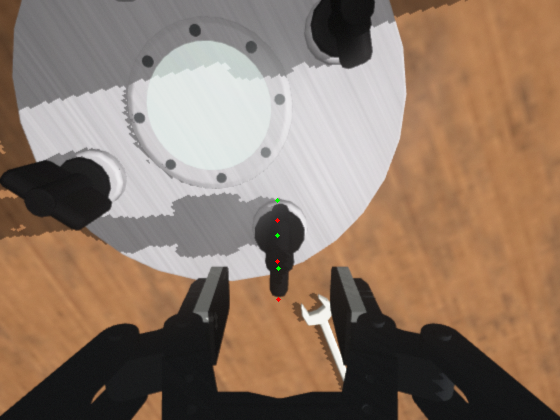

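Aligned: the knob2 bar (about (280,250)) lies under the jaw centre. Descend and grip.

Call:
{"op": "servo_tool", "data": {"xyz": [[0,0,0.025],[0,0,0.049],[0,0,0.049],[0,0,0.049],[0,0,0.049],[0,0,0.049],[0,0,0.049],[0,0,0.049],[0,0,0.049]], "rotation": [[0,0,-0.5],[0,0,-0.5],[0,0,-0.5],[0,0,-0.5],[0,0,-0.5],[0,0,-0.5],[0,0,-0.5],[0,0,-0.5],[0,0,-0.5]], "gripper": [120,120,120,255,255,255,255,255,255]}}

```text
clock: 33.65
ee_pos: [0.5358, 0.1096, 0.2688]
ee_rot: [-0.543, 0.84, 0.0, 0.001]
ft_force: [-4.6, 0.6, 5.9]
gripper_width: 0.1
```

```bash
python3 -c "
from h import *
avg(6)"
```

```text
t 33.9 p [0.5358 0.1096 0.2688] F [-3.96  1.07  5.92] M [ 0.216  0.765 -0.02 ] sdMz 0.037 sdp [0. 0. 0.] yaw -114.18 w 0.105 j6 -54.3
```

Call:
{"op": "servo_tool", "data": {"xyz": [[0,0.001,0],[0,0.001,0],[0,0.001,0],[0,0.001,0],[0,0.001,0],[0,0.001,0],[0,0.001,0],[0,0.001,0],[0,0.001,0],[0,0.001,0]], "rotation": [[0,0,7],[0,0,14],[0,0,21],[0,0,25],[0,0,27.5],[0,0,28],[0,0,28.5],[0,0,29],[0,0,29.5],[0,0,30]], "gripper": [255,255,255,255,255,255,255,255,255,255]}}

```text
clock: 34.9
ee_pos: [0.5354, 0.1097, 0.2688]
ee_rot: [-0.308, 0.951, -0.0, 0.001]
ft_force: [-1.9, -0.7, 6.0]
gripper_width: 0.105
```

```bash
python3 -c "
from h import *
avg(14)"
```

```text
t 35.55 p [0.5354 0.1097 0.2688] F [-1.82 -0.27  5.98] M [-0.098  0.378  0.289] sdMz 0.03 sdp [0. 0. 0.] yaw -144.13 w 0.101 j6 -24.3
```

Call:
{"op": "servo_tool", "data": {"xyz": [[0,0,0],[0,0,0],[0,0,0],[0,0,0],[0,0,0],[0,0,0],[0,0,0],[0,0,0],[0,0,0],[0,0,0]], "rotation": [[0,0,3],[0,0,6],[0,0,9],[0,0,10],[0,0,10.5],[0,0,11],[0,0,11.4],[0,0,11.8],[0,0,12.2],[0,0,12.5]], "gripper": [255,255,255,255,255,255,255,255,255,255]}}

```text
clock: 36.55
ee_pos: [0.5354, 0.1097, 0.2688]
ee_rot: [-0.203, 0.979, -0.0, 0.001]
ft_force: [-1.8, 0.0, 7.2]
gripper_width: 0.105
```

```bash
python3 -c "
from h import *
avg(16)"
```

```text
t 37.3 p [0.5354 0.1097 0.2688] F [-1.72 -0.28  6.15] M [-0.133  0.401  0.33 ] sdMz 0.025 sdp [0. 0. 0.] yaw -156.62 w 0.103 j6 -11.8
```

Call:
{"op": "servo_tool", "data": {"xyz": [[0,0,0],[0,0,0],[0,0,0],[0,0,0],[0,0,0],[0,0,0],[0,0,0],[0,0,0],[0,0,0],[0,0,0]], "rotation": [[0,0,2],[0,0,3.5],[0,0,4.5],[0,0,5],[0,0,5.4],[0,0,5.8],[0,0,6.1],[0,0,6.4],[0,0,6.7],[0,0,7]], "gripper": [255,255,255,255,255,255,255,255,255,255]}}

```text
clock: 38.3
ee_pos: [0.5354, 0.1097, 0.2688]
ee_rot: [-0.142, 0.99, -0.0, 0.001]
ft_force: [-2.1, -0.6, 5.4]
gripper_width: 0.105
```

```bash
python3 -c "
from h import *
avg(20)"
```

```text
t 39.25 p [0.5354 0.1097 0.2688] F [-1.69 -0.57  6.07] M [-0.148  0.401  0.338] sdMz 0.03 sdp [0. 0. 0.] yaw -163.61 w 0.106 j6 -4.8
```

Call:
{"op": "servo_tool", "data": {"xyz": [[0,0,0],[0,0,0],[0,0,-0.025],[0,0,-0.055],[0,0,-0.055]], "rotation": [[0,0,0],[0,0,0],[0,0,0],[0,0,0],[0,0,0]], "gripper": [120,120,120,120,120]}}

```text
clock: 39.75
ee_pos: [0.5365, 0.1099, 0.3263]
ee_rot: [-0.142, 0.99, 0.0, 0.004]
ft_force: [0.4, 0.6, 0.4]
gripper_width: 0.53
```

```bash
python3 -c "
from h import *
st();plan([.5505,-.0599,.315],219)"
```

```text
t 39.75 p [0.5365 0.1099 0.3263] F [0.44 0.63 0.45] M [ 0.042 -0.019  0.039] w 0.53 q [11.6 21.5 -0.9 67.1 -0.  -4.7]
yaw now -163.68989441536976 shift [ 0.0344 -0.1669  0.0112] rot [ -0.14   0.45 -22.69]
```

Call:
{"op": "servo_tool", "data": {"xyz": [[0.0344,-0.1665,0.007],[0.0344,-0.1665,0.007],[0.0344,-0.1665,0.007],[0.0344,-0.1665,0.007],[0.0344,-0.1665,0.007],[0.0344,-0.1665,0.007],[0.0344,-0.1665,0.007]], "rotation": [[0,0,-22.7],[0,0,-22.7],[0,0,-22.7],[0,0,-22.7],[0,0,-22.7],[0,0,-22.7],[0,0,-22.7]], "gripper": [120,120,120,120,120,120,120]}}

```text
clock: 40.45
ee_pos: [0.5485, -0.059, 0.3148]
ee_rot: [-0.334, 0.942, 0.0, -0.0]
ft_force: [-0.2, -0.1, -0.3]
gripper_width: 0.531
```

```bash
python3 -c "
from h import *
avg(3);look('w7',(.5505,-.0599),39);plan([.5505,-.0599,.266],219)"
```

```text
t 40.55 p [ 0.5486 -0.0587  0.315 ] F [-0.01  0.2   0.47] M [-0.003  0.017  0.019] sdMz 0.014 sdp [0.     0.0002 0.0001] yaw -140.9 w 0.528 j6 -45.2
yaw now -140.86845570359725 shift [-0.0005 -0.0023  0.0492] rot [0.01 0.   0.13]
```

View pics/w7.png

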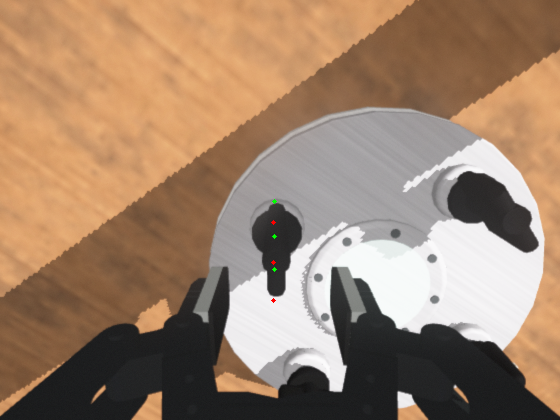

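Call:
{"op": "servo_tool", "data": {"xyz": [[-0.0005,-0.0017,0.025],[-0.0005,-0.0017,0.049],[-0.0005,-0.0017,0.049],[-0.0005,-0.0017,0.049],[-0.0005,-0.0017,0.049],[-0.0005,-0.0017,0.049],[-0.0005,-0.0017,0.049],[-0.0005,-0.0017,0.049],[-0.0005,-0.0017,0.049]], "rotation": [[0,0,0],[0,0,0],[0,0,0],[0,0,0],[0,0,0],[0,0,0],[0,0,0],[0,0,0],[0,0,0]], "gripper": [120,120,120,255,255,255,255,255,255]}}

```text
clock: 41.5
ee_pos: [0.5502, -0.06, 0.2679]
ee_rot: [-0.334, 0.942, 0.001, 0.001]
ft_force: [-3.0, 3.7, 5.5]
gripper_width: 0.103
```

```bash
python3 -c "
from h import *
avg(8)"
```

```text
t 41.85 p [ 0.5502 -0.06    0.2679] F [-2.87  4.1   5.69] M [ 0.951  0.647 -0.002] sdMz 0.028 sdp [0. 0. 0.] yaw -140.94 w 0.1 j6 -45.3
```

Call:
{"op": "servo_tool", "data": {"xyz": [[0,0.001,0],[0,0.001,0],[0,0.001,0],[0,0.001,0],[0,0.001,0],[0,0.001,0],[0,0.001,0],[0,0.001,0],[0,0.001,0],[0,0.001,0]], "rotation": [[0,0,7],[0,0,14],[0,0,21],[0,0,25],[0,0,27.5],[0,0,28],[0,0,28.5],[0,0,29],[0,0,29.5],[0,0,30]], "gripper": [255,255,255,255,255,255,255,255,255,255]}}

```text
clock: 42.85
ee_pos: [0.55, -0.0598, 0.2679]
ee_rot: [-0.079, 0.997, -0.0, 0.001]
ft_force: [-1.8, 2.8, 5.7]
gripper_width: 0.106
```

```bash
python3 -c "
from h import *
avg(18)"
```

```text
t 43.7 p [ 0.55   -0.0598  0.2679] F [-1.84  2.07  5.96] M [0.437 0.401 0.296] sdMz 0.029 sdp [0. 0. 0.] yaw -170.9 w 0.108 j6 -15.3
```

Call:
{"op": "servo_tool", "data": {"xyz": [[0,0,0],[0,0,0],[0,0,0],[0,0,0],[0,0,0],[0,0,0],[0,0,0],[0,0,0],[0,0,0],[0,0,0]], "rotation": [[0,0,3],[0,0,6],[0,0,9],[0,0,9.5],[0,0,10],[0,0,10.4],[0,0,10.8],[0,0,11.2],[0,0,11.6],[0,0,12]], "gripper": [255,255,255,255,255,255,255,255,255,255]}}

```text
clock: 44.7
ee_pos: [0.55, -0.0598, 0.2679]
ee_rot: [0.025, 1.0, 0.0, 0.001]
ft_force: [-1.5, 1.9, 5.8]
gripper_width: 0.103
```

```bash
python3 -c "
from h import *
avg(20)"
```

```text
t 45.65 p [ 0.5499 -0.0598  0.2679] F [-1.68  2.05  5.81] M [0.384 0.427 0.343] sdMz 0.032 sdp [0. 0. 0.] yaw 177.1 w 0.101 j6 -3.3
```

Call:
{"op": "servo_tool", "data": {"xyz": [[0,0,0],[0,0,0],[0,0,0],[0,0,0],[0,0,0],[0,0,0],[0,0,0],[0,0,0],[0,0,0],[0,0,0]], "rotation": [[0,0,1],[0,0,2],[0,0,3],[0,0,3.5],[0,0,4],[0,0,4.3],[0,0,4.6],[0,0,4.9],[0,0,5.2],[0,0,5.5]], "gripper": [255,255,255,255,255,255,255,255,255,255]}}

```text
clock: 46.65
ee_pos: [0.5499, -0.0598, 0.268]
ee_rot: [0.073, 0.997, 0.0, 0.001]
ft_force: [-1.1, 1.7, 5.7]
gripper_width: 0.103
```

```bash
python3 -c "
from h import *
avg(20)"
```

```text
t 47.6 p [ 0.5499 -0.0598  0.2679] F [-1.8   1.97  5.93] M [0.362 0.424 0.353] sdMz 0.026 sdp [0. 0. 0.] yaw 171.6 w 0.104 j6 2.2
```

Call:
{"op": "servo_tool", "data": {"xyz": [[0,0,0],[0,0,0],[0,0,-0.025],[0,0,-0.055],[0,0,-0.055]], "rotation": [[0,0,0],[0,0,0],[0,0,0],[0,0,0],[0,0,0]], "gripper": [120,120,120,120,120]}}

```text
clock: 48.1
ee_pos: [0.5512, -0.0605, 0.3255]
ee_rot: [0.074, 0.997, -0.0, 0.004]
ft_force: [0.7, -0.2, 0.2]
gripper_width: 0.532
```

```bash
python3 -c "
from h import *
st();plan([.5401,.0215,.40],179.5)"
```

```text
t 48.1 p [ 0.5512 -0.0605  0.3255] F [ 0.75 -0.21  0.2 ] M [-0.    -0.063  0.019] w 0.532 q [-6.3 22.3  0.1 67.4 -0.   2.3]
yaw now 171.49128920825422 shift [ 0.0224  0.0794 -0.0747] rot [-0.05  0.49 -8.01]
```

Call:
{"op": "servo_tool", "data": {"xyz": [[0.0224,0.08,-0.078],[0.0224,0.08,-0.078],[0.0224,0.08,-0.078],[0.0224,0.08,-0.078],[0.0224,0.08,-0.078],[0.0224,0.08,-0.078]], "rotation": [[0,0,-8],[0,0,-8],[0,0,-8],[0,0,-8],[0,0,-8],[0,0,-8]], "gripper": [100,100,100,100,100,100]}}

```text
clock: 48.7
ee_pos: [0.5389, 0.0214, 0.3972]
ee_rot: [0.005, 1.0, -0.0, -0.002]
ft_force: [-0.2, 0.3, -0.2]
gripper_width: 0.612
```

```bash
python3 - <<'E'
from fit import *
s=st();im=eyes.capture('wrist');cv2.imwrite('pics/w8.png',im);pickle.dump(s,open('s8.pkl','wb'))
c=cam('wrist',s)
KS={'k1':(.629,.0326,None),'k3':(.458,.018,None),'k2':(.536,.110,None),'k4':(.5502,-.0595,None)}
for n,k in KS.items(): print(n,proj(c,(k[0],k[1],.1)))
E
```

```text
t 48.7 p [0.5389 0.0214 0.3972] F [-0.15  0.28 -0.18] M [ 0.033 -0.01  -0.03 ] w 0.612 q [ 2.3 18.5  5.6 77.3 -0.   2.8]
k1 [292.83262887 305.55668551]
k3 [272.85095015  97.2048565 ]
k2 [392.22574028 201.04662558]
k4 [177.16402813 220.14124163]
```

View pics/w8.png

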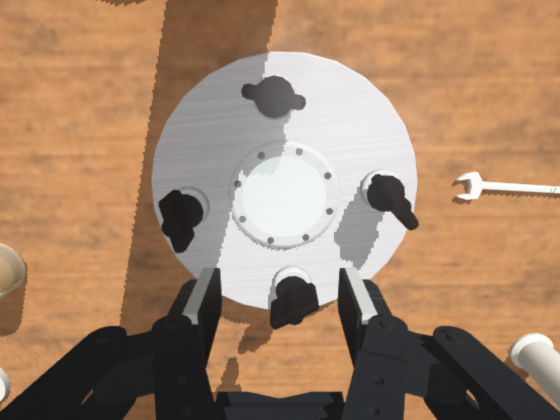

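```bash
cat > f3.py <<'E'
from fit import *
def go(pic,pk,BOX,y0,b,thr=88):
    s=pickle.load(open(pk,'rb'));c=cam('wrist',s);g=cv2.imread(pic).max(2)
    for n,(u,v,w,h) in BOX.items():
        M=(g[v:v+h,u:u+w]<(110 if n=='k3' else thr)).astype(np.float32);best=None
        f=lambda p:float(np.abs(render(c,K0[n][0]+p[0]/1000,K0[n][1]+p[1]/1000,p[2]*10,b,u,v,w,h)-M).sum())
        for yy in (y0[n]-10,y0[n],y0[n]+10):
            i=np.array([0,0,yy/10]);r=minimize(f,i,method='Nelder-Mead',options=dict(initial_simplex=np.array([i,i+[4,0,0],i+[0,4,0],i+[0,0,1.5]]),maxfev=200))
            if best is None or r.fun<best.fun:best=r
        print(pic,b,n,'yaw',round(best.x[2]*10,1),'cost',best.fun,M.sum())
B1={'k3':(255,50,45,85),'k1':(265,255,56,85),'k2':(350,155,80,70),'k4':(145,175,70,75)}
B8={'k3':(235,65,80,60),'k1':(262,262,64,75),'k2':(350,158,80,80),'k4':(148,175,70,85)}
for b in (.060,.068):
    go('pics/w1.png','s1.pkl',B1,dict(k3=-10,k1=16,k2=66,k4=40),b)
    go('pics/w8.png','s8.pkl',B8,dict(k3=78,k1=119,k2=38,k4=13),b)
E
python3 f3.py
```

```text
pics/w1.png 0.06 k3 yaw -10.5 cost 134.0 1532.0
pics/w1.png 0.06 k1 yaw 16.2 cost 127.9375 1227.0
pics/w1.png 0.06 k2 yaw 65.0 cost 126.375 1467.0
pics/w1.png 0.06 k4 yaw 39.9 cost 171.875 1974.0
pics/w8.png 0.06 k3 yaw 77.0 cost 156.5 1549.0
pics/w8.png 0.06 k1 yaw 113.9 cost 135.6875 1808.0
pics/w8.png 0.06 k2 yaw 36.7 cost 126.6875 1479.0
pics/w8.png 0.06 k4 yaw 15.1 cost 152.25 1859.0
pics/w1.png 0.068 k3 yaw -10.1 cost 161.5625 1532.0
pics/w1.png 0.068 k1 yaw 16.0 cost 181.9375 1227.0
pics/w1.png 0.068 k2 yaw 64.9 cost 195.875 1467.0
pics/w1.png 0.068 k4 yaw 39.8 cost 180.5 1974.0
pics/w8.png 0.068 k3 yaw 77.1 cost 191.125 1549.0
pics/w8.png 0.068 k1 yaw 115.1 cost 172.625 1808.0
pics/w8.png 0.068 k2 yaw 37.5 cost 198.125 1479.0
pics/w8.png 0.068 k4 yaw 15.5 cost 171.3125 1859.0
```

```bash
python3 -c "
from bench import ticket
print(ticket.finish_job())"
```

```text
the job is handed in; nothing more can be done
None
```

I tightened all four knobs and handed the job in at about 49 s of the 72 s allowed. `finish_job` gives no verdict, and I never measured collar heights directly. The pressed depths below come from torque readings and turn angles.

- **Order:** I turned the near knob (3) to snug at about 0.25 N m. I turned the far knob (1) to snug at about 0.28 N m, paused to take the torque reading, then took it on to hand-tight in the same grip. After that I tightened knob 3, then the left (2), then the right (4).
- **Torque at the last slow turn:**

| Knob | Torque | Est. collar press |
|---|---|---|
| 1 | 0.363 N m | about 3.8 mm |
| 3 | 0.360 N m, then 1.5° more without a new reading | about 4 mm |
| 2 | 0.338 N m | 3.3–4.1 mm |
| 4 | 0.353 N m | about 3.7 mm |

- **Knob 2:** its torque reading was noisy and came out lower than its turn angle suggests. The angle gives at least 4.1 mm, the torque about 3.3 mm. Both are inside the 3 to 5 mm band.
- **Knobs 3 and 4:** their torque readings also came out a few tenths of a mm below what the angles give.
- **Knob 1:** in the final picture its resting angle fitted about 5° away from where it should have sprung back. That was the most oblique view, so I relied on its torque.
- **At hand-in:** the gripper was open and well clear, with no contact force. I did not measure whether the bystanders moved, but the arm never went near the table around them.

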